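# Try the empty bottle's pump

### The arm

A 7-joint arm with a two-finger parallel gripper is mounted at the origin on the work surface. World frame = base frame: x ahead of the robot, y to its left, z up, the work surface at z = 0. Lengths are in m, angles in degrees, forces in N, time in s.
With the tool pointing down it reaches from about 0.425 to 0.95 m from the base axis. Payload 16.7 kg.
Tool frame: the origin (TCP) lies midway between the tips of the shut fingers; the grasp point (between the pads) lies 19 mm behind it; z points along the fingers, y is the line along which they close (so a half turn about z gives the same grasp; the last joint's range is limited). The gripper opens to 94 mm and grips with 3 to 60 N. Pads are 16 mm wide; open, the fingers measure 119 mm over their backs; the gripper's body (75 mm by 177 mm) begins 78 mm behind the grasp point.
Start: joints at [63.742, 24.414, 4.234, 92.017, -1.954, 63.644, -3.845], TCP at [0.205, -0.643, 0.205] pointing down, gripper open.
Joint ranges: [-163.25, 163.25], [-28.42, 122.38], [-70.27, 78.77], [12.13, 141.07], [-58.53, 238.53], [9.26, 117.41], [-156.51, 156.51]. Speed limits (degrees/s): [108.29, 108.29, 136.94, 136.94, 172.46, 172.46, 172.46].

### API

Orientations are given as [roll, pitch, yaw] about the fixed x, y, z axes, in that order (R = Rz(yaw) Ry(pitch) Rx(roll)).
In Python, from workcell import env gives the robot as it stands.
- The arm moves only by the shell command python3 -m crank 'ROWS' [FORCE]. ROWS is JSON, a list of rows, each a list of 5 numbers: the shift along the world's x, y, z normalised to -1 to 1, where 1 is 40 cm, then the turn about the world's z normalised to -1 to 1, where 1 is 60 degrees, then the gripper's target within -1 to 1 (fully open at 1, half-way at 0, shut at -1). A call has exactly 5 rows; each row is the pose to reach, as a shift and turn from the pose commanded when the call began; what a row does not reach only later rows make up. A row lasts 1/10 s, in which the tool goes at most 50 mm and 8.59 degrees, less where a joint would pass 70% of its speed; a pose out of reach is approached as far as the arm can. A call with a number of a shift or a turn outside -1 to 1 is refused whole. A call with a gripper value outside its range is refused whole. The fingers move at their own pace and stop on an object; FORCE is the grip in N (left out, the last holds). Time passes only in rows, so rows that repeat a pose let the fingers close, or fill a call up. It gives the time, the measured TCP pose, the force, the opening and the grip force at its end, in the units of the state.
- env.get_state(): the state, without advancing time (a new reading comes with each control period).
- env.capture(name): name is "scene" or "top"; returns a dict with "image" (420x560x3 uint8, red, green, blue), "intrinsics" (3x3 intrinsics, pixels), "dist" ([k1, k2, p1, p2, k3] as OpenCV has them; the pictures are not rectified), "R" (3x3) and "t" (3): a world point X has camera coordinates R X + t. Camera axes: x right, y down, z forward; pixel columns grow to the right and rows downward; lengths in m; the calibration is good to about 2 mm. A picture is of the moment at which its call begins. There is no depth.
- env.finish_job(): hands the job in; it is judged then, once.
The state is a dict: "time": time; "qpos": joint angles; "joint_vel": joint speeds; "joint_torque": joint torques, N m; "tool_pos": TCP position; "ee_rot": TCP orientation; "contact_force": force on the tool from outside, world axes, zero at the start; "moment": the same for the moment, N m; "width": finger opening in m; "grasp_force": force on a finger pad.
Only numpy, scipy, OpenCV 4.12 (cv2) and the standard library are available. Lean on these libraries where they do the work, as an engineer would, in place of code of your own. Each camera call takes 0.05 s, during which the arm holds its last target. There are 200 camera calls.

### The job

Before the empty frosted bottle is refilled, try its pump: press the teal pump head all the way down, pause a moment, then let it come back up slowly under your fingers, taking a second or more, until it is fully up; never let it snap back. Then take the hand away, with the bottle left standing upright where it was, and do not press the amber bottle's black pump.

Things in the scene. Friction and masses are not known exactly. Their poses are not given: they have to be found in the camera images.
- pump_top (a point): Centre of the flat top of the frosted bottle's teal pump head, the point to press straight down. The head is a disc 38 mm in diameter and 15 mm thick on a 9 mm stem over the bottle's axis; a 10 mm thick nozzle sticks out sideways (the head's own -x side) to 55 mm from the axis, just below the top. The top is 198 mm above the table when the head is up and goes down with the head. The point's z points up.
- pump_head (a joint): How far the teal pump head is pressed, in m: 0 fully up (as it starts), 0.025 fully down at its stop. A spring pushes it up all the time: about 3 N when up, 7 N when fully down. Let go, it snaps up at once; under a slowly rising hand it follows the hand. It goes straight down and up.
- frosted_bottle: The empty, loose, light (about 0.1 to 0.25 kg) frosted whitish plastic bottle that carries the teal pump. Round, 70 mm in diameter, shoulder at 115 mm, teal collar 37 mm wide up to 155 mm. Origin at the centre of its underside, z up along the bottle's axis; the pump head is on that axis. Pressed at the middle of its head it stands still.
- amber_head (a joint): How far the black pump head of the other bottle is pressed, in m (0 up, 0.025 fully down). That bottle is brown amber glass, 74 mm in diameter, loose, top of its head 175 mm above the table; it is not to be pumped.

How it is judged (in metres and radians):
On the way, in this order (a step that is already met when the one before it is completed fails the run):
1. the teal pump head is pressed all the way down (22 mm or more of its 25 mm) (value of joint pump_head above 0.022 m), for 0.2 s.
2. the teal pump head is back up (within 3 mm) (value of joint pump_head below 0.003 m), for 0.2 s.
At the end, for the whole second after the job is handed in: The teal pump head is fully up (within 3 mm), and the frosted bottle stands at rest, upright (within 10 degrees) and within 20 mm of where it was (value of joint pump_head below 0.003 m and angle between frosted_bottle's own z axis and vertical below 0.18 rad and distance of frosted_bottle from where it was at the start of the episode below 0.02 m and linear speed of frosted_bottle below 0.02 m/s); the robot touches nothing.
It fails at once if the teal pump head snaps back (it rises faster than 0.1 m/s) (velocity of joint pump_head below -0.1 m/s).
It fails at once if the amber bottle's pump is pressed (more than 4 mm) (value of joint amber_head above 0.004 m).
It also fails if it takes over 32 s, if anything falls off the work surface, if the arm or the gripper's body presses on something with over 40 N, if the wrist force passes 120 N, or if a joint passes its speed limit or range.

## Working session

There is one attempt and no reset: what is moved stays moved. The work goes in short steps, Python scripts to look and compute and a shell command to move; the robot and the scene stay as the last step left them, time stands still between calls to the robot, and variables do not carry over. Pictures are saved under pics/ and viewed, at most 10 in all, crops included, and the job is handed in when it is done.

```bash
mkdir -p pics; python3 - <<'E'
from workcell import env
import cv2,pickle
d={}
for n in("scene","top"):
    c=env.capture(n);d[n]=c;cv2.imwrite(f"pics/{n}0.png",c["image"][:,:,::-1])
    print(n,-c["R"].T@c["t"])
pickle.dump(d,open("c0.pkl","wb"));s=env.get_state();print(s["tool_pos"],s["ee_rot"],s["time"],s["width"])
E
```

```text
scene [1.0241977  0.23620683 0.75373732]
top [0.49012856 0.02822321 0.98279124]
[ 0.20495492 -0.6427292   0.20486769] [-1.79936155e+02  5.91772056e-03  1.76885388e+01] 0.1 0.09372445291330643
```

View pics/scene0.png

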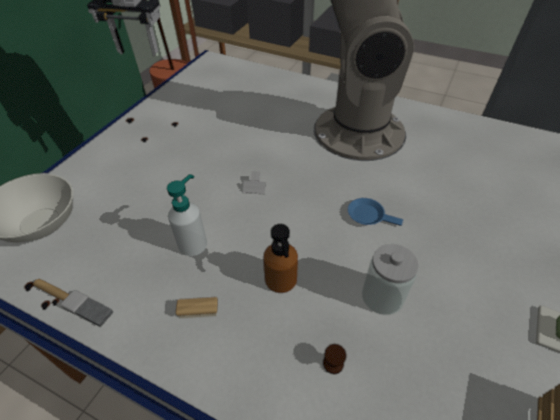

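View pics/top0.png

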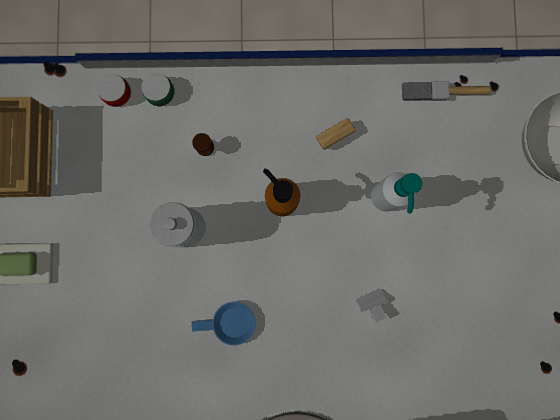

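The top view shows the teal head at about (408,184), its nozzle toward (410,210) and the black amber head at (283,190). In the scene view the teal head is at (177,188) with the nozzle to (190,178). Next I measure both heads.

```bash
cat > m.py <<'E'
import cv2,numpy as np,pickle
def ray(c,p):
    u=cv2.undistortPoints(np.array([[p]],float),c["intrinsics"],c["dist"])[0,0]
    return -c["R"].T@c["t"],c["R"].T@np.r_[u,1]
def plane(c,p,z):
    o,d=ray(c,p);return o+d*(z-o[2])/d[2]
def proj(c,X):
    return cv2.projectPoints(np.array([X],float),cv2.Rodrigues(c["R"])[0],c["t"],c["intrinsics"],c["dist"])[0][0,0]
def tri(a,b):
    (o1,d1),(o2,d2)=a,b
    s=np.linalg.lstsq(np.c_[d1,-d2],o2-o1,rcond=None)[0]
    P,Q=o1+s[0]*d1,o2+s[1]*d2
    return (P+Q)/2,np.linalg.norm(P-Q)
def teal(c):
    h=cv2.cvtColor(c["image"],cv2.COLOR_RGB2HSV)
    return cv2.inRange(h,(78,110,40),(98,255,255))
E
python3 - <<'E'
from m import *
d=pickle.load(open("c0.pkl","rb"));out=[]
for n,(u,v) in dict(scene=(180,192),top=(408,190)).items():
    c=d[n];m=teal(c);k=np.zeros_like(m);k[v-35:v+35,u-35:u+35]=m[v-35:v+35,u-35:u+35]
    cr=np.s_[v-30:v+30,u-30:u+30]
    im=np.hstack([c["image"][cr][:,:,::-1],cv2.cvtColor(k[cr],cv2.COLOR_GRAY2BGR)])
    out.append(cv2.resize(im,None,fx=5,fy=5,interpolation=cv2.INTER_NEAREST))
    e=cv2.morphologyEx(k,cv2.MORPH_OPEN,cv2.getStructuringElement(cv2.MORPH_ELLIPSE,(11,11)))
    for q in cv2.findContours(e,0,1)[0]:
        print(n,cv2.minEnclosingCircle(q),cv2.contourArea(q),cv2.boundingRect(q))
cv2.imwrite("pics/crop.png",np.vstack(out)[:, :])
E
```

```text
scene ((176.0, 188.5), 8.732224464416504) 187.0 (168, 181, 17, 16)
top ((407.5, 184.5), 14.23034954071045) 439.0 (394, 173, 28, 24)
```

View pics/crop.png

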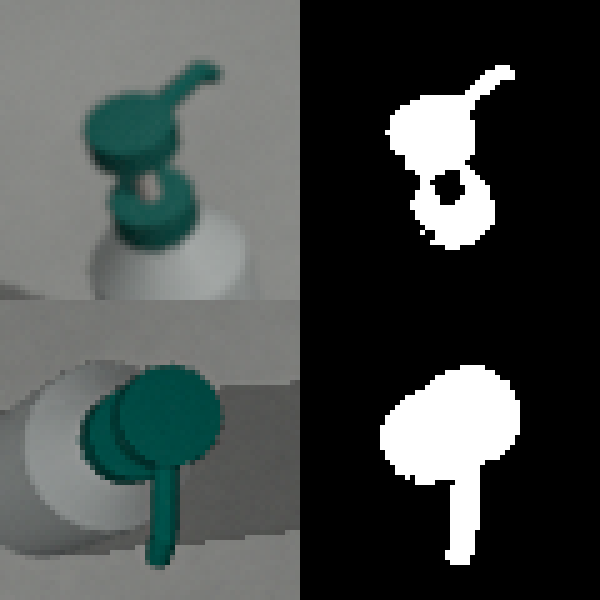

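The crop shows the disc's top centre at about (411.5,182.7) in the top view and (176.1,186.5) in the scene view. The nozzle points to the base side (-x). Now I triangulate.

```bash
python3 - <<'E'
from m import *
d=pickle.load(open("c0.pkl","rb"));s,t=d["scene"],d["top"]
P,g=tri(ray(s,(176.1,186.5)),ray(t,(411.5,182.7)));print("tri",P,g)
print(plane(s,(176.1,186.5),.198),plane(t,(411.5,182.7),.198))
print("amber",plane(t,(283,190),.175),"nozzle",plane(t,(409,212),.193))
for X in (P,):
  for a in range(0,1): print(proj(s,X),proj(t,X))
# disc centre check: right half edge circle fit in top
m=teal(t);e=cv2.Canny(m,50,100);ys,xs=np.nonzero(e)
k=(np.abs(np.hypot(xs-411.5,ys-182.7)-10)<1.5)&((xs>411)|(ys<176)) &~((ys>190)&(xs<415))
A=np.c_[xs[k],ys[k],np.ones(k.sum())];c=np.linalg.lstsq(A,xs[k]**2.+ys[k]**2,rcond=None)[0]
print("fit",c[:2]/2,np.sqrt(c[2]+(c[:2]**2).sum()/4))
E
```

```text
tri [ 0.60847093 -0.21504089  0.19634328] 0.0007702396483531712
[ 0.60962319 -0.21328137  0.198     ] [ 0.6084172 -0.2148847  0.198    ]
amber [0.601894   0.01909563 0.175     ] nozzle [ 0.55536141 -0.20966685  0.193     ]
[175.90758939 186.46291808] [411.30880056 182.80944778]
fit [411.26730739 182.66802179] 10.168980873136721
```

Head top is at about (0.609, -0.2145, 0.197). I shut the fingers, rise, and go over it.

```bash
python3 -m crank '[[0,0,0.1,0,-1],[0.05,0.05,0.2,0,-1],[0.13,0.13,0.25,0,-1],[0.21,0.22,0.25,0,-1],[0.3,0.32,0.25,0,-1]]' 20; python3 -m crank '[[0.09,0.09,0,0,-1],[0.18,0.18,0,0,-1],[0.26,0.27,0,0,-1],[0.34,0.36,0,0,-1],[0.42,0.45,0,0,-1]]';python3 -c "
from workcell import env
s=env.get_state();print(s['time'],s['tool_pos'],s['ee_rot'],s['width'],s['contact_force'])"
```

```text
time: 0.6
tool_pos: [0.3233, -0.5167, 0.306]
ee_rot: [180.0, -0.0, 17.6]
contact_force: [1.6, 0.0, -0.5]
width: 0.0576
grasp_force: 0.0
time: 1.1
tool_pos: [0.4914, -0.3361, 0.3053]
ee_rot: [-180.0, 0.0, 17.7]
contact_force: [1.0, -0.6, 0.9]
width: 0.0172
grasp_force: 0.0
1.1 [ 0.49142762 -0.33612109  0.3053225 ] [-1.79987134e+02  1.35023334e-02  1.76901855e+01] 0.017232000418850788 [ 0.97026171 -0.5981186   0.89924552]
```

```bash
python3 -m crank '[[0.08,0.08,0,0,-1],[0.16,0.16,0,0,-1],[0.23,0.24,0,0,-1],[0.27,0.28,0,0,-1],[0.27,0.28,0,0,-1]]'; python3 -m crank '[[0,0,0,0,-1],[0,0,0,0,-1],[0,0,0,0,-1],[0,0,0,0,-1],[0,0,0,0,-1]]'
```

```text
time: 1.6
tool_pos: [0.6005, -0.222, 0.3047]
ee_rot: [-179.9, -0.0, 18.0]
contact_force: [0.7, -0.2, -0.9]
width: 0.0005
grasp_force: 0.0
time: 2.1
tool_pos: [0.5983, -0.2264, 0.3056]
ee_rot: [180.0, -0.0, 17.6]
contact_force: [-0.4, 0.8, -0.0]
width: 0.0007
grasp_force: 0.0
```

```bash
python3 -m crank '[[0.02,0.02,0,0,-1],[0.026,0.029,-0.05,0,-1],[0.026,0.029,-0.1,0,-1],[0.026,0.029,-0.15,0,-1],[0.026,0.029,-0.2,0,-1]]'; python3 -m crank '[[0,0,0,0,-1],[0,0,0,0,-1],[0,0,0,0,-1],[0,0,0,0,-1],[0,0,0,0,-1]]'; python3 - <<'E'
from m import *
from workcell import env
out=[];P=[]
for n,(u,v) in dict(scene=(180,185),top=(408,190)).items():
    c=env.capture(n);s=env.get_state();P.append(s["tool_pos"])
    out.append(cv2.resize(c["image"][v-50:v+50,u-50:u+50,::-1],None,fx=4,fy=4,interpolation=cv2.INTER_CUBIC))
    print(n,"head",proj(c,(.609,-.2145,.197)),"tip",proj(c,s["tool_pos"]))
print(P);cv2.imwrite("pics/over.png",np.hstack(out))
E
```

```text
time: 2.6
tool_pos: [0.6095, -0.2135, 0.2247]
ee_rot: [-180.0, -0.0, 17.7]
contact_force: [0.3, -0.1, -0.3]
width: 0.0003
grasp_force: 0.0
time: 3.1
tool_pos: [0.6093, -0.2144, 0.2263]
ee_rot: [180.0, -0.1, 17.7]
contact_force: [0.1, -0.4, -0.1]
width: 0.0005
grasp_force: 0.0
scene head [175.89969771 186.47637964] tip [172.78985768 176.05258464]
top head [411.1095568  182.47133707] tip [415.99392881 179.87263592]
[array([ 0.60917686, -0.21435786,  0.22610254]), array([ 0.60909481, -0.21433137,  0.22592901])]
```

View pics/over.png

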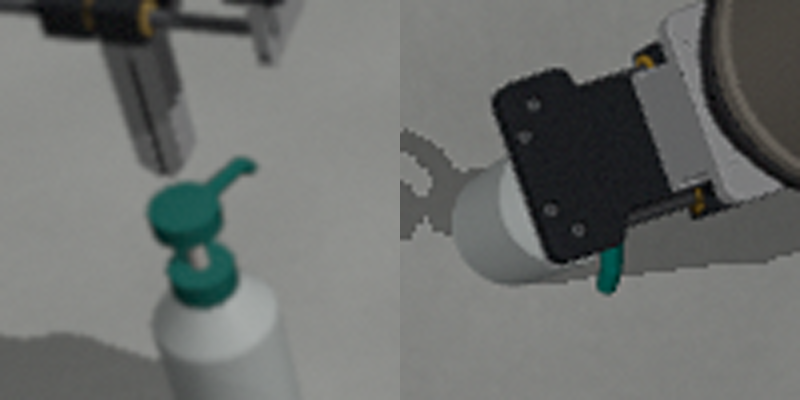

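The fingertips in the scene crop, about (171,176) full-frame, sit over the disc centre to within ~2 mm. I go down.

```bash
python3 -m crank '[[0,0,-0.015,0,-1],[0,0,-0.03,0,-1],[0,0,-0.045,0,-1],[0,0,-0.06,0,-1],[0,0,-0.07,0,-1]]'; python3 -m crank '[[0,0,-0.005,0,-1],[0,0,-0.01,0,-1],[0,0,-0.015,0,-1],[0,0,-0.02,0,-1],[0,0,-0.02,0,-1]]'
```

```text
time: 3.7
tool_pos: [0.6088, -0.2143, 0.1967]
ee_rot: [-180.0, 0.0, 17.7]
contact_force: [-0.6, -0.3, 3.4]
width: 0.0004
grasp_force: 1.6
time: 4.2
tool_pos: [0.6089, -0.2143, 0.1894]
ee_rot: [-180.0, 0.0, 17.7]
contact_force: [-0.5, -0.1, 3.3]
width: 0.0006
grasp_force: 2.0
```

```bash
python3 -m crank '[[0,0,-0.01,0,-1],[0,0,-0.02,0,-1],[0,0,-0.03,0,-1],[0,0,-0.036,0,-1],[0,0,-0.036,0,-1]]'; python3 -m crank '[[0,0,-0.002,0,-1],[0,0,-0.004,0,-1],[0,0,-0.005,0,-1],[0,0,-0.005,0,-1],[0,0,-0.005,0,-1]]'
```

```text
time: 4.7
tool_pos: [0.609, -0.2142, 0.175]
ee_rot: [-180.0, 0.0, 17.7]
contact_force: [-0.8, 0.1, 6.9]
width: 0.0002
grasp_force: 3.1
time: 5.2
tool_pos: [0.6092, -0.2143, 0.1735]
ee_rot: [180.0, -0.0, 17.7]
contact_force: [-1.2, 0.5, 6.1]
width: 0.0005
grasp_force: 3.3
```

```bash
python3 -m crank '[[0,0,-0.001,0,-1],[0,0,-0.002,0,-1],[0,0,-0.003,0,-1],[0,0,-0.004,0,-1],[0,0,-0.004,0,-1]]'
```

```text
time: 5.7
tool_pos: [0.61, -0.2145, 0.1733]
ee_rot: [179.9, -0.1, 17.7]
contact_force: [-2.3, 1.6, 20.4]
width: 0.0003
grasp_force: 9.9
```

Bottomed on the stop (20 N). I pause, then rise slowly.

```bash
python3 -m crank '[[0,0,0,0,-1],[0,0,0,0,-1],[0,0,0,0,-1],[0,0,0,0,-1],[0,0,0,0,-1]]'; python3 -m crank '[[0,0,0.0015,0,-1],[0,0,0.003,0,-1],[0,0,0.0045,0,-1],[0,0,0.006,0,-1],[0,0,0.0075,0,-1]]';  python3 -m crank '[[0,0,0.0015,0,-1],[0,0,0.003,0,-1],[0,0,0.0045,0,-1],[0,0,0.006,0,-1],[0,0,0.0075,0,-1]]'; python3 -m crank '[[0,0,0.0015,0,-1],[0,0,0.003,0,-1],[0,0,0.0045,0,-1],[0,0,0.006,0,-1],[0,0,0.0075,0,-1]]'
```

```text
time: 6.2
tool_pos: [0.6099, -0.2145, 0.1733]
ee_rot: [179.9, -0.1, 17.7]
contact_force: [-3.8, 1.1, 19.9]
width: 0.0008
grasp_force: 9.9
time: 6.7
tool_pos: [0.6091, -0.2143, 0.1748]
ee_rot: [180.0, -0.0, 17.7]
contact_force: [-0.4, 0.3, 6.8]
width: 0.0006
grasp_force: 3.1
time: 7.2
tool_pos: [0.6091, -0.2143, 0.1778]
ee_rot: [180.0, -0.0, 17.7]
contact_force: [-1.1, -0.1, 6.4]
width: 0.0009
grasp_force: 2.9
time: 7.7
tool_pos: [0.6091, -0.2143, 0.1807]
ee_rot: [180.0, -0.0, 17.7]
contact_force: [-1.2, 0.9, 5.9]
width: 0.0005
grasp_force: 2.7
```

```bash
python3 -m crank '[[0,0,0.0015,0,-1],[0,0,0.003,0,-1],[0,0,0.0045,0,-1],[0,0,0.006,0,-1],[0,0,0.0075,0,-1]]'; python3 -m crank '[[0,0,0.0015,0,-1],[0,0,0.003,0,-1],[0,0,0.0045,0,-1],[0,0,0.006,0,-1],[0,0,0.0075,0,-1]]';  python3 -m crank '[[0,0,0.0015,0,-1],[0,0,0.003,0,-1],[0,0,0.0045,0,-1],[0,0,0.006,0,-1],[0,0,0.0075,0,-1]]'; python3 -m crank '[[0,0,0.0015,0,-1],[0,0,0.003,0,-1],[0,0,0.0045,0,-1],[0,0,0.006,0,-1],[0,0,0.0075,0,-1]]'; python3 -m crank '[[0,0,0.0015,0,-1],[0,0,0.003,0,-1],[0,0,0.0045,0,-1],[0,0,0.006,0,-1],[0,0,0.0075,0,-1]]';  python3 -m crank '[[0,0,0.0015,0,-1],[0,0,0.003,0,-1],[0,0,0.0045,0,-1],[0,0,0.006,0,-1],[0,0,0.0075,0,-1]]';python3 -m crank '[[0,0,0.0015,0,-1],[0,0,0.003,0,-1],[0,0,0.0045,0,-1],[0,0,0.006,0,-1],[0,0,0.0075,0,-1]]'
```

```text
time: 8.2
tool_pos: [0.6091, -0.2143, 0.1837]
ee_rot: [180.0, -0.0, 17.7]
contact_force: [-1.0, 0.1, 5.5]
width: 0.0003
grasp_force: 2.5
time: 8.7
tool_pos: [0.609, -0.2143, 0.1865]
ee_rot: [-180.0, -0.0, 17.7]
contact_force: [-0.7, 0.2, 4.8]
width: 0.0002
grasp_force: 2.3
time: 9.2
tool_pos: [0.6089, -0.2143, 0.1895]
ee_rot: [-180.0, 0.0, 17.7]
contact_force: [-1.5, 0.2, 3.8]
width: 0.0004
grasp_force: 2.0
time: 9.7
tool_pos: [0.609, -0.2143, 0.1925]
ee_rot: [-180.0, -0.0, 17.7]
contact_force: [-0.1, 0.3, 3.3]
width: 0.0006
grasp_force: 1.8
time: 10.2
tool_pos: [0.609, -0.2143, 0.1955]
ee_rot: [-180.0, -0.0, 17.7]
contact_force: [0.2, 0.1, 3.9]
width: 0.0007
grasp_force: 1.6
time: 10.7
tool_pos: [0.609, -0.2142, 0.1985]
ee_rot: [-180.0, 0.0, 17.7]
contact_force: [-0.6, 0.4, 0.3]
width: 0.0002
grasp_force: 0.0
time: 11.2
tool_pos: [0.609, -0.2143, 0.2015]
ee_rot: [-180.0, -0.0, 17.7]
contact_force: [0.2, -0.1, 0.1]
width: 0.0003
grasp_force: 0.0
```

The force fell to zero at z of about 0.198, so the head is fully up. I withdraw and look.

```bash
python3 -m crank '[[0,0,0.03,0,-1],[0,0,0.08,0,-1],[0,0,0.15,0,-1],[0,0,0.22,0,-1],[0,0,0.25,0,-1]]'; python3 -m crank '[[-0.05,-0.07,0,0,-1],[-0.1,-0.15,0,0,-1],[-0.15,-0.24,0,0,-1],[-0.2,-0.33,0,0,-1],[-0.25,-0.4,0,0,-1]]'; python3 -m crank '[[0,0,0,0,-1],[0,0,0,0,-1],[0,0,0,0,-1],[0,0,0,0,-1],[0,0,0,0,-1]]'; python3 - <<'E'
from m import *
from workcell import env
out=[];d=pickle.load(open("c0.pkl","rb"))
for n,(u,v) in dict(scene=(180,210),top=(400,190)).items():
    c=env.capture(n)
    for im in (d[n]["image"],c["image"]): out.append(cv2.resize(im[v-50:v+50,u-50:u+50,::-1],None,fx=2,fy=2))
cv2.imwrite("pics/end.png",np.hstack(out))
E
```

```text
time: 11.7
tool_pos: [0.6098, -0.2145, 0.3051]
ee_rot: [179.9, -0.2, 17.7]
contact_force: [0.7, -0.5, 0.2]
width: 0.0006
grasp_force: 0.0
time: 12.2
tool_pos: [0.5075, -0.3763, 0.3015]
ee_rot: [180.0, 0.0, 17.6]
contact_force: [0.5, -0.3, 0.3]
width: 0.0008
grasp_force: 0.0
time: 12.7
tool_pos: [0.5096, -0.3734, 0.3015]
ee_rot: [-180.0, -0.0, 17.8]
contact_force: [-0.4, -0.6, 0.1]
width: 0.0003
grasp_force: 0.0
```

View pics/end.png

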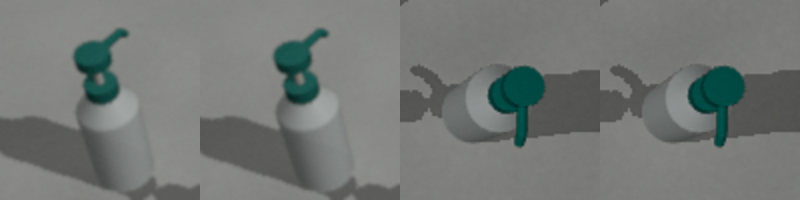

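Before and after look the same in both views: head up (scene crop (93,57) against (293,57)), bottle upright and unmoved.

```bash
python3 -c "
from workcell import env
print(env.finish_job())"
```

```text
the job is handed in; nothing more can be done
None
```

I pressed the teal pump to its stop, held it there, and let it up slowly (about 4.5 s) until it was fully up; the hand is clear, the bottle stands upright where it was, the amber pump was not touched, and the job is handed in (no verdict was returned).

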